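# Snap an open clip onto a crossbar and slide it home against the stop

## Robot

A 7-joint arm with a two-finger parallel gripper is mounted at the origin on the work surface; the furniture and walls round the work are solid. World frame = base frame: x ahead of the robot, y to its left, z up, the work surface at z = 0. Lengths are in mm, angles in rad, forces in N, time in s.
With the tool pointing down it reaches from about 400 to 875 mm from the base axis. Payload 4.4 kg.
Tool frame: the origin (TCP) lies midway between the tips of the shut fingers; the grasp point (between the pads) lies 19 mm behind it; z points along the fingers, y is the line along which they close (so a half turn about z gives the same grasp; the last joint's range is limited). The gripper opens to 85 mm and grips with 20 to 120 N. Pads are 22 mm wide; open, the fingers measure 114 mm over their backs; the gripper's body (76 mm by 85 mm) begins 54 mm behind the grasp point. The pads swing forward as they close: fully open they stand 13 mm farther back than shut.
Start: joints at [-1.267, 0.628, 0.038, 1.517, -0.027, 0.996, -0.02], TCP at [234.906, 606.083, 231.313] pointing down, gripper open.
Joint ranges: [-3.06, 3.06], [-0.37, 2.12], [-1.25, 1.32], [0.18, 2.47], [-1.1, 4.24], [0.23, 1.98], [-2.94, 2.94]. Speed limits (rad/s): [2.57, 2.57, 3.14, 3.14, 3.14, 3.14, 3.14].

## Interface

Orientations are given as [roll, pitch, yaw] about the fixed x, y, z axes, in that order (R = Rz(yaw) Ry(pitch) Rx(roll)).
In Python, from cell import ctrl gives the robot as it stands. The module is installed in compiled form; this text tells all that it offers.
- The arm moves only by the tool step_arm, never from a script. Its argument "commands" is one flat list of numbers, 7 for each row, row after row: the shift along the tool's x, y, z in cm, then the turn, a rotation vector about the tool's x, y, z in rad, then the opening, from 0 (shut) to 1 (fully open). A call has 1 to 10 rows; each row is the pose to reach, as a shift and turn from the pose commanded when the call began, along the tool's axes at that moment; what a row does not reach only later rows make up. A row lasts 1/10 s, in which the tool goes at most 50 mm and 8.59 degrees, less where a joint would pass 70% of its speed; a pose out of reach is approached as far as the arm can. A call with a gripper value outside its range is refused whole. The fingers move at their own pace and stop on an object; the grip force is fixed at half the most. Time passes only in rows, so rows that repeat a pose let the fingers close. It gives the time, the measured TCP pose, the force, the opening and the grip force at its end, in the units of the state.
- ctrl.read_state(): the state, without advancing time (a new reading comes with each control period).
- ctrl.get_image(name): name is "scene" or "side" or "wrist"; returns a dict with "image" (480x640x3 uint8, red, green, blue), "range_z" (480x640 float32, mm along the optical axis (not along the pixel's ray), 0 where there is no reading), "vfov" (degrees; the focal length in pixels is half the picture's height over the tangent of half this angle, whatever the lens; pixels are square), "cx", "cy" (the principal point, pixels), "world_to_cam" (4x4, takes a point from world to camera coordinates). Camera axes: x right, y down, z forward; pixel columns grow to the right and rows downward; lengths in mm; the calibration is good to about 2 mm. A picture is of the moment at which its call begins.
- ctrl.finish_job(): hands the job in; it is judged then, once.
The state is a dict: "clock": time; "qpos": joint angles; "qd": joint speeds; "tau": joint torques, N m; "eef_pos": TCP position; "tool_rot": TCP orientation; "force": force on the tool from outside, world axes, zero at the start; "torque": the same for the moment, N m; "width": finger opening in mm; "gripper_force": force on a finger pad.
Only numpy, scipy, OpenCV 4.12 (cv2) and the standard library are available. Lean on these libraries where they do the work, as an engineer would, in place of code of your own. Each camera call takes 0.05 s, during which the arm holds its last target. There are 200 camera calls.

## Task

Pick up the loose grey open-bottomed clip by its upright tab and press it straight down over the bare half of the stand's crossbar, the half away from the black end stop, until it snaps fully home on the bar. Then slide it along the bar until the end stop's sprung pin is pushed all the way in, press it firmly against the stop for a second (about 15 N more than the sliding took), and let go, leaving the clip upright there. Never use more than about 30 N on the clip, and leave the other things where they are.

Things in the scene. Friction and masses are not known exactly. Their poses are not given: they have to be found in the camera images.
- stand: Fixed stand: aluminium base plate 70 x 360 x 10 mm, two posts (20 mm thick in y, tops 114 mm above the bench) at y = +-155 mm, between them a round steel crossbar, 16 mm thick, along the stand's y, axis 100 mm above the bench. On its +y half sits a black end stop; the rest is bare. Origin: middle of the base's underside; z up.
- bar_mid (a point): Middle of the crossbar, on its axis; y along the bar, towards the end stop. The stop, a black block 36 (x) x 28 (y) x 37 mm (18 mm below to 19 mm above the bar's axis), does not yield. Its face towards -y is 55 to 115 mm from here, different each time and not measured: look, or find it by touch.
- pin (a joint): How far the stop's sprung pin (7 mm thick, sticking 8 mm out of the stop's -y face, 13.5 mm above the bar's axis) is pushed in, m: 0 free, 0.008 all the way in, with the clip's end on the stop's face. Its spring gives only 1.2 N at the end.
- clip: Loose grey plastic clip, 0.12 kg, 76 mm high, standing open side down on two flared lips. Origin: middle of its underside; z up, y along its channel (goes along the bar; both ends alike). It is 46 mm long in y. Mouth 30 mm wide, narrowing to a 12 mm throat between sprung lips 12.5 mm up; roof over the bar at 26 mm; crown 36 mm wide, 26 to 36 mm up.
- clip_seat (a point): Centre of the clip's seat, 18 mm above its underside: on the bar's axis when fully home, roof on the bar. Pressing it over the bar takes about 7 to 16 N, easing as it snaps in; on the bar it drags with about 3 to 10 N and stays where it is left.
- clip_tab (a point): Middle of the clip's grip tab, 56 mm above its underside. The tab is upright, 36 to 76 mm up, 14 mm thick in x, 34 mm long in y.
- film_roll: Bystander: cream roll 56 mm across, 50 mm high; origin under its centre.
- petri_dish: Bystander: clear dish 61 mm across, 14 mm high; origin under its centre.
- jar_red: Bystander: white jar with red cap, 50 mm across, 72 mm high; origin under its centre.
- dropper_a: Bystander: small brown bottle with black cap, 53 mm across, 98 mm high; origin under its centre.
- bottle_green: Bystander: green bottle with white cap, 54 mm across, 142 mm high; origin under its centre.

How it is judged:
By the outcome, as a careful person would: the job done as asked, in the order asked, and still so for the second after the job is handed in, with the robot touching nothing.
It also fails if it takes over 62 s, if anything falls off the work surface, if the arm or the gripper's body presses on something with over 40 N, if the wrist force passes 120 N, or if a joint passes its speed limit or range.

## Working session

There is one attempt and no reset: what is moved stays moved. The work goes in short steps, Python scripts to look and compute and a tool call to move; the robot and the scene stay as the last step left them, time stands still between calls to the robot, and variables do not carry over. Pictures are saved under pics/ and viewed, at most 10 in all, crops included, and the job is handed in when it is done.

Besides the shell and the picture viewer there is one more tool, called as name(argument=value, ...), one argument or row to a line, values as JSON. step_arm: Moves the arm, as the interface text tells. Its arguments: {"type":"object","properties":{"commands":{"type":"array"}},"required":["commands"]}

```bash
mkdir -p pics
cat > h.py <<'E'
import numpy as np, cv2
from cell import ctrl
def shot(n):
    d=ctrl.get_image(n); d['f']=240/np.tan(np.radians(d['vfov'])/2); return d
def save(d,p): cv2.imwrite(p,cv2.cvtColor(d['image'],cv2.COLOR_RGB2BGR))
def pts(d):
    z=d['range_z']; v,u=np.mgrid[0:480,0:640]
    P=np.stack([(u-d['cx'])*z/d['f'],(v-d['cy'])*z/d['f'],z,np.ones_like(z)],-1)
    W=P@np.linalg.inv(d['world_to_cam']).T
    W=W[...,:3]; W[z<=0]=np.nan; return W
def ray(d,u,v,h):
    M=np.linalg.inv(d['world_to_cam']); r=M[:3,:3]@np.array([(u-d['cx'])/d['f'],(v-d['cy'])/d['f'],1]); o=M[:3,3]
    return o+r*(h-o[2])/r[2]
E
python3 - <<'E'
from h import *
s=ctrl.read_state(); print({k:np.round(v,3) for k,v in s.items()})
for n in('scene','side'):
    d=shot(n); save(d,f'pics/{n}0.png'); np.savez(f'{n}0.npz',**d); print(n,d['vfov'],np.round(np.linalg.inv(d['world_to_cam']),2).tolist())
E
```

```text
{'clock': np.float64(0.0), 'qpos': array([-1.267,  0.629,  0.038,  1.518, -0.027,  0.996, -0.02 ]), 'qd': array([-0.001,  0.   , -0.001,  0.001,  0.001,  0.002,  0.001]), 'tau': array([ 1.0000e-03, -5.6341e+01,  1.2270e+00, -1.9344e+01,  1.1000e-02,
        1.1000e-02, -0.0000e+00]), 'eef_pos': array([234.678, 605.457, 230.374]), 'tool_rot': array([-3.14 ,  0.   ,  2.772]), 'force': array([-0.775,  0.165, -0.099]), 'torque': array([-0.013,  0.017,  0.002]), 'gripper_force': np.float64(0.0), 'width': np.float64(85.474)}
scene 47.75946698824085 [[-0.57, -0.44, 0.69, -355.87], [-0.82, 0.31, -0.47, 571.53], [-0.01, -0.84, -0.54, 717.68], [0.0, 0.0, 0.0, 1.0]]
side 45.99996527134009 [[0.89, -0.16, 0.42, 2.83], [-0.45, -0.29, 0.85, -1038.0], [-0.02, -0.94, -0.33, 505.24], [0.0, 0.0, 0.0, 1.0]]
```

View pics/scene0.png

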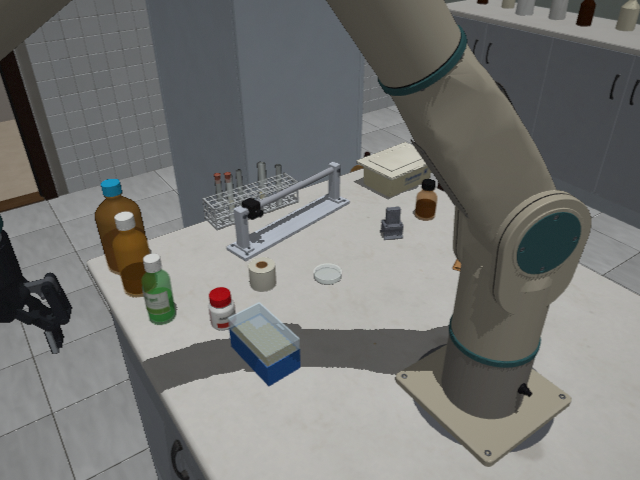

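View pics/side0.png

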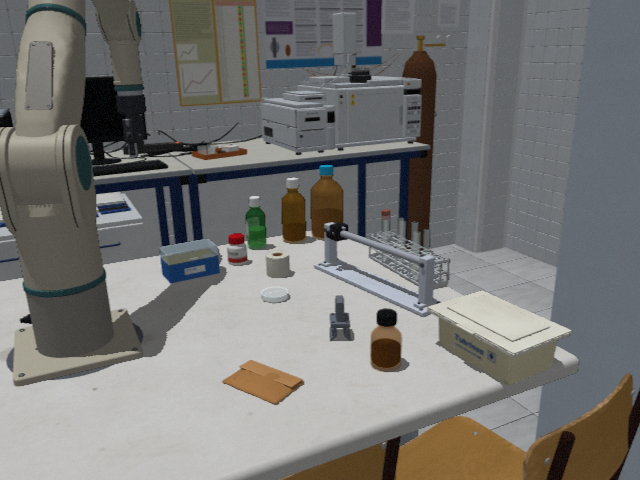

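Scene view: clip at about (392,222), stand posts at (241,228) and (334,183), stop at (252,208). Side view: clip at (340,318), posts at (330,243) and (425,280), stop at (338,231). Next I turn these into positions with the range data.

Run:
```python
from h import *
for n,boxes in (('scene',dict(clip=(375,200,410,245),stand=(222,155,358,260),dropper=(410,175,442,225),green=(140,250,180,325))),('side',dict(clip=(322,290,358,345),stand=(310,218,440,312),dropper=(366,305,406,372)))):
    d=dict(np.load(f'{n}0.npz')); W=pts(d); I=d['image'].astype(int)
    for k,(a,b,c,e) in boxes.items():
        w=W[b:e,a:c].reshape(-1,3); im=I[b:e,a:c].reshape(-1,3)
        if k=='stand':
            ok=(w[:,0]>400)&(w[:,0]<900)
            bm=ok&(w[:,2]>88)&(w[:,2]<125); q=w[bm]
            g=im[bm]; dark=g.max(1)<60
            print(n,'bar n',bm.sum(),'dark',np.round([np.percentile(q[dark],p,0) for p in(2,50,98)],1).tolist())
            q2=q[(~dark)]; r=cv2.fitLine(q2[:,:2].astype(np.float32),cv2.DIST_HUBER,0,.01,.01).ravel(); t=(q2[:,:2]-r[2:])@r[:2]
            print(r, [ (r[2:]+r[:2]*x).round(1).tolist() for x in np.percentile(t,[0.5,99.5])], np.percentile(t,[.5,99.5]))
            bs=ok&(w[:,2]>6)&(w[:,2]<14); print('base rect',cv2.minAreaRect(w[bs][:,:2].astype(np.float32)))
        else:
            m=(w[:,2]>8)&(w[:,2]<160); q=w[m]
            print(n,k,np.round([np.percentile(q,p,0) for p in(3,50,97)],1).tolist(),cv2.minAreaRect(q[:,:2].astype(np.float32)))
            if k=='clip':
                t=q[q[:,2]>42]; print('tab',len(t),t.mean(0),cv2.minAreaRect(t[:,:2].astype(np.float32)), np.round(t[:,2].max()))
```

```text
scene clip [[421.3, -208.7, 9.6], [436.3, -189.4, 38.5], [460.6, -171.0, 76.8]] ((440.8726806640625, -195.35121154785156), (48.115867614746094, 37.31499099731445), 63.563026428222656)
tab 222 [ 439.81243728 -192.59019714   62.81767432] ((442.6191101074219, -195.52354431152344), (35.233375549316406, 20.20450782775879), 66.2227783203125) 79.0
scene bar n 1542 dark [[563.4, -174.8, 90.2], [581.6, 97.9, 111.2], [634.5, 122.6, 121.8]]
[ 1.8055137e-01 -9.8356557e-01  6.2126709e+02 -3.6702656e+01] [[589.4, 136.7], [648.7, -186.3]] [-176.24987177  152.1319821 ]
base rect ((662.4501342773438, -44.27259826660156), (222.11065673828125, 402.0173034667969), 0.3673340380191803)
scene dropper [[436.6, -440.7, 10.3], [454.5, -315.9, 46.3], [591.6, -298.5, 99.7]] ((528.3802490234375, -375.3580322265625), (62.28959274291992, 228.0608673095703), 49.4310188293457)
scene green [[457.0, 343.2, 13.5], [468.5, 367.6, 80.3], [567.6, 389.6, 142.9]] ((522.0079956054688, 364.123779296875), (53.566951751708984, 136.59414672851562), 89.03716278076172)
side clip [[422.5, -221.1, 11.2], [439.1, -209.0, 35.8], [459.7, -179.3, 75.2]] ((444.4692687988281, -196.7342071533203), (47.82245635986328, 35.65533447265625), 64.51949310302734)
tab 201 [ 440.28708176 -205.15301589   63.15902566] ((444.5692138671875, -197.49655151367188), (37.472633361816406, 14.893860816955566), 61.69718933105469) 77.0
side bar n 1646 dark [[461.9, -324.8, 89.3], [584.8, 83.6, 104.9], [755.0, 120.6, 119.4]]
[ 1.6177352e-01 -9.8682791e-01  6.3260120e+02 -8.6457283e+01] [[596.7, 132.4], [664.1, -278.4]] [-221.72857053  194.54786175]
base rect ((663.8837890625, 86.58169555664062), (203.03070068359375, 562.3137817382812), 10.70020580291748)
side dropper [[438.8, -351.2, 10.9], [454.6, -339.6, 53.7], [480.3, -316.8, 97.3]] ((538.1177368164062, -261.61279296875), (252.17857360839844, 50.62057876586914), 41.46791458129883)
```

```bash
cat >> h.py <<'E'
from scipy.spatial.transform import Rotation as R
def go(x,y,z,yawdeg):
    "shift (cm) and turn (tool axes) from present pose to tool pointing down at x,y,z with tool x at yawdeg"
    s=ctrl.read_state(); A=R.from_euler('xyz',s['tool_rot']); B=R.from_euler('xyz',[np.pi,0,np.radians(yawdeg)])
    sh=A.inv().apply(np.array([x,y,z])-s['eef_pos'])/10; return np.round(np.r_[sh,(A.inv()*B).as_rotvec()],3).tolist()
def st():
    s=ctrl.read_state(); print({k:np.round(s[k],3).tolist() for k in('clock','eef_pos','tool_rot','force','width','gripper_force','qpos')})
E
python3 - <<'E'
from h import *
Q=[];C=[]
for n in('scene','side'):
    d=dict(np.load(f'{n}0.npz')); w=pts(d).reshape(-1,3); c=d['image'].reshape(-1,3).astype(int)
    mid=np.array([619,-25]);a=np.radians(100.4);u=np.array([np.cos(a),np.sin(a)]);v=np.array([u[1],-u[0]])
    t=(w[:,:2]-mid)@u; l=(w[:,:2]-mid)@v
    m=(abs(l)<25)&(abs(t)<180)&(w[:,2]>85)&(w[:,2]<130); w,c,t,l=w[m],c[m],t[m],l[m]
    dark=c.max(1)<60
    b=(~dark)&(t<60)&(t>-135)&(w[:,2]<112)
    p=np.polyfit(t[b],l[b],1); print(n,b.sum(),'bar lateral fit',p,'top z',np.percentile(w[b][:,2],97), 'high pts lat',[ (round(np.median(l[b&(w[:,2]>104.5)&(abs(t-x)<25)]),1)) for x in(-100,-50,0,40)])
    for s in(-1,1):
        e=(~dark)&(w[:,2]>109)&(s*t>135); print('post',s,e.sum(),np.percentile(t[e],[2,50,98]).round(1),np.percentile(l[e],[2,50,98]).round(1))
    print('stop',dark.sum(),np.percentile(t[dark],[1,5,50,95,99]).round(1),np.percentile(l[dark],[2,50,98]).round(1))
print(go(450,200,230,100),go(443,-196,230,64))
E
```

```text
scene 414 bar lateral fit [-0.01997111 -2.54030866] top z 110.52991842898902 high pts lat [np.float64(0.1), np.float64(-0.9), np.float64(-0.9), np.float64(-1.4)]
post -1 61 [-164.3 -150.6 -139. ] [-9.   1.8 16.4]
post 1 72 [144.3 156.5 164.1] [-15.   -4.6  10.3]
stop 262 [-154.9  111.6  129.5  138.2  156.7] [-21.9 -12.7  13.5]
side 497 bar lateral fit [-0.0214705  -1.28827307] top z 107.87039038674189 high pts lat [np.float64(3.2), np.float64(1.2), np.float64(0.9), np.float64(0.7)]
post -1 63 [-164.9 -157.4 -146.6] [-6.2  3.8 17.4]
post 1 29 [136.3 152.8 163.4] [-15.7  -8.8   8.2]
stop 213 [-159.   105.1  112.7  131.7  155.5] [-19.6 -10.2  17.5]
[-34.731, -30.031, 0.101, -0.002, 0.001, 1.026] [-48.391, -67.207, 0.166, -0.001, 0.001, 1.655]
```

step_arm(
  commands=[-35,-30,1,0,0,1.026,1,-35,-30,1,0,0,1.026,1,-35,-30,1,0,0,1.026,1,-35,-30,1,0,0,1.026,1,-35,-30,1,0,0,1.026,1,-35,-30,1,0,0,1.026,1,-35,-30,1,0,0,1.026,1,-48.4,-67.2,1,0,0,1.655,1,-48.4,-67.2,1,0,0,1.655,1,-48.4,-67.2,1,0,0,1.655,1],
)

```text
clock: 1.1
eef_pos: [413.1, 146.3, 222.9]
tool_rot: [-3.141, 0.0, 1.29]
force: [1.8, 0.3, -0.9]
width: 85.3
gripper_force: 0.0
```

Run:
```python
from h import *
st(); print(go(443,-196,200,64))
```

```text
{'clock': 1.1, 'eef_pos': [413.08, 146.307, 222.877], 'tool_rot': [-3.141, 0.0, 1.29], 'force': [1.759, 0.319, -0.93], 'width': 85.257, 'gripper_force': 0.0, 'qpos': [-0.76, 0.376, 0.479, 2.097, -0.258, 0.724, -0.395]}
[-32.058, 12.369, 2.288, -0.0, 0.0, 0.173]
```

step_arm(
  commands=[-32,12.4,2.2,0,0,0.173,1,-32,12.4,2.2,0,0,0.173,1,-32,12.4,2.2,0,0,0.173,1,-32,12.4,2.2,0,0,0.173,1,-32,12.4,2.2,0,0,0.173,1,-32,12.4,2.2,0,0,0.173,1,-32,12.4,2.2,0,0,0.173,1,-32,12.4,2.2,0,0,0.173,1,-32,12.4,2.2,0,0,0.173,1,-32,12.4,2.2,0,0,0.173,1],
)

```text
clock: 2.1
eef_pos: [445.5, -191.7, 200.6]
tool_rot: [-3.14, -0.001, 1.124]
force: [0.0, 0.0, 0.0]
width: 85.2
gripper_force: 0.0
```

Run:
```python
from h import *
st(); d=shot('wrist'); save(d,'pics/w1.png'); w=pts(d).reshape(-1,3)
near=(abs(w[:,0]-443)<60)&(abs(w[:,1]+196)<60)
for a,b in((8,40),(40,90),(70,90)):
    m=near&(w[:,2]>a)&(w[:,2]<b); print(a,m.sum(),np.percentile(w[m],[2,50,98],axis=0).round(1).tolist() if m.any() else '',cv2.minAreaRect(w[m][:,:2].astype(np.float32)) if m.any() else '')
print(go(443,-196,120,64))
```

```text
{'clock': 2.1, 'eef_pos': [445.539, -191.718, 200.62], 'tool_rot': [-3.14, -0.001, 1.124], 'force': [0.027, 0.034, 0.027], 'width': 85.205, 'gripper_force': 0.0, 'qpos': [0.008, 0.481, 0.489, 2.009, -0.333, 0.731, 0.255]}
8 1363 [[423.9, -218.7, 14.5], [449.5, -187.9, 36.5], [468.5, -168.9, 38.6]] ((445.8579406738281, -195.02557373046875), (46.35608673095703, 35.67789077758789), 63.976566314697266)
40 915 [[435.2, -209.6, 45.1], [447.6, -191.0, 76.0], [457.9, -178.1, 77.8]] ((445.7782287597656, -194.966064453125), (34.41331481933594, 15.701955795288086), 64.39025115966797)
70 730 [[435.6, -209.8, 71.2], [446.4, -193.7, 76.3], [456.8, -178.8, 77.9]] ((445.5381774902344, -194.88565063476562), (34.42803955078125, 15.106633186340332), 65.01461029052734)
[-0.538, -0.042, 8.074, -0.001, -0.001, 0.008]
```

View pics/w1.png

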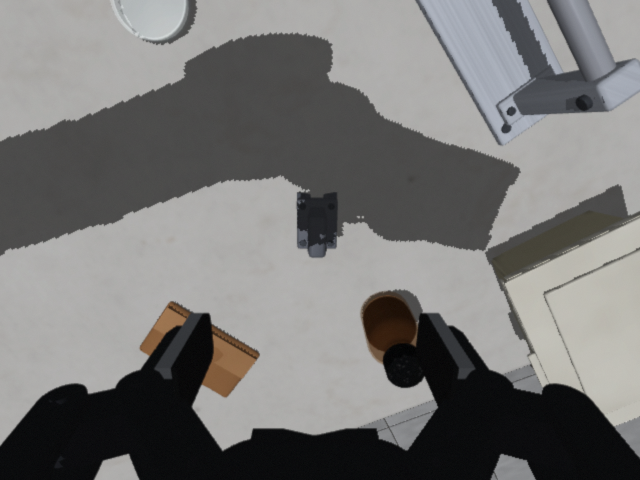

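Clip sits at (317,225), between the fingers' line; dropper is well clear. Tab at (445.7, −195), 64.4°.

Run:
```python
from h import *
print(go(445.7,-195,42,64.4))
```

```text
[-0.338, 0.169, 15.874, -0.001, -0.001, 0.001]
```

step_arm(
  commands=[-0.34,0.17,4,0,0,0,1,-0.34,0.17,8,0,0,0,1,-0.34,0.17,11,0,0,0,1,-0.34,0.17,13,0,0,0,1,-0.34,0.17,15,0,0,0,1,-0.34,0.17,15.8,0,0,0,1,-0.34,0.17,15.8,0,0,0,1,-0.34,0.17,15.8,0,0,0,1,-0.34,0.17,15.8,0,0,0,0.4,-0.34,0.17,15.8,0,0,0,0],
)

```text
clock: 3.15
eef_pos: [446.5, -197.2, 43.8]
tool_rot: [3.14, -0.0, 1.123]
force: [-0.0, -0.2, 0.6]
width: 59.1
gripper_force: 0.0
```

step_arm(
  commands=[0,0,0,0,0,0,0,0,0,0,0,0,0,0,0,0,0,0,0,0,0,0,0,0,0,0,0,0,0,0,0,0,0,0,0,0,0,0,0,0,0,0],
)

```text
clock: 3.75
eef_pos: [445.9, -197.2, 43.1]
tool_rot: [3.141, -0.0, 1.123]
force: [-0.2, 0.6, 3.2]
width: 13.4
gripper_force: 61.3
```

Run:
```python
from h import *
st()
```

```text
{'clock': 3.75, 'eef_pos': [445.922, -197.235, 43.081], 'tool_rot': [3.141, -0.0, 1.123], 'force': [-0.222, 0.637, 3.18], 'width': 13.447, 'gripper_force': 61.266, 'qpos': [0.186, 0.74, 0.26, 2.112, -0.529, 0.351, 0.433]}
```

step_arm(
  commands=[0,0,-2,0,0,0,0,0,0,-5,0,0,0,0,0,0,-9,0,0,0,0,0,0,-13,0,0,0,0,0,0,-16,0,0,0,0,0,0,-18.5,0,0,0,0,0,0,-18.5,0,0,0,0,0,0,-18.5,0,0,0,0],
)

```text
clock: 4.55
eef_pos: [445.6, -196.8, 227.7]
tool_rot: [-3.141, -0.0, 1.123]
force: [1.0, 0.7, -1.6]
width: 12.9
gripper_force: 60.9
```

Run:
```python
from h import *
st(); print(go(631,-84,225,101.6))
```

```text
{'clock': 4.55, 'eef_pos': [445.619, -196.763, 227.666], 'tool_rot': [-3.141, -0.0, 1.123], 'force': [0.994, 0.672, -1.575], 'width': 12.914, 'gripper_force': 60.863, 'qpos': [-0.017, 0.448, 0.533, 1.974, -0.312, 0.8, 0.246]}
[18.189, 11.831, 0.271, -0.0, -0.0, -0.65]
```

step_arm(
  commands=[4,2.6,0,0,0,-0.13,0,8,5.2,0,0,0,-0.26,0,12,7.8,0,0,0,-0.39,0,15,9.8,0,0,0,-0.52,0,17,11.1,0,0,0,-0.6,0,18.2,11.8,0.2,0,0,-0.65,0,18.2,11.8,0.2,0,0,-0.65,0,18.2,11.8,0.2,0,0,-0.65,0,18.2,11.8,0.2,0,0,-0.65,0,18.2,11.8,0.2,0,0,-0.65,0],
)

```text
clock: 5.55
eef_pos: [630.0, -85.5, 226.2]
tool_rot: [-3.141, 0.0, 1.77]
force: [-0.1, -0.1, -1.5]
width: 13.1
gripper_force: 60.9
```

Run:
```python
from h import *
st()
mid=np.array([619,-25]);a=np.radians(101.6);u=np.array([np.cos(a),np.sin(a)]);v=np.array([u[1],-u[0]])
for n in('wrist','side','scene'):
    d=shot(n); save(d,f'pics/{n}2.png'); np.savez(f'{n}2.npz',**d); w=pts(d).reshape(-1,3); c=d['image'].reshape(-1,3)
    t=(w[:,:2]-mid)@u; l=(w[:,:2]-mid)@v
    b=(abs(l)<15)&(w[:,2]>90)&(w[:,2]<113)&(t>-140)&(t<80)
    if b.sum()>50:
        tt=t[b];ll=l[b];zz=w[b][:,2]
        print(n,'bar',b.sum(),np.polyfit(tt,ll,1),[(x,np.percentile(ll[abs(tt-x)<15],[2,98]).round(1).tolist(),np.percentile(zz[abs(tt-x)<15],95).round(1)) for x in(-120,-90,-60,-30,0,30,60) if (abs(tt-x)<15).sum()>10])
    k=(abs(l)<40)&(t>-110)&(t<-10)&(w[:,2]>165)&(w[:,2]<219)
    if k.sum()>20: print(n,'clip',k.sum(),np.percentile(np.c_[t[k],l[k],w[k][:,2]],[2,50,98],axis=0).round(1).tolist(),cv2.minAreaRect(w[k][:,:2].astype(np.float32)))
    s=(abs(l)<20)&(t>50)&(t<145)&(w[:,2]>80)&(w[:,2]<122)&(c.max(1)<60)
    print(n,'stop',s.sum(),np.percentile(t[s],[1,5,50,99]).round(1) if s.any() else '')
```

```text
{'clock': 5.55, 'eef_pos': [630.048, -85.47, 226.188], 'tool_rot': [-3.141, 0.0, 1.77], 'force': [-0.111, -0.099, -1.518], 'width': 13.125, 'gripper_force': 60.868, 'qpos': [-0.103, 0.633, 0.326, 1.571, -0.23, 0.976, 0.494]}
wrist bar 4929 [2.15221669e-03 4.11101318e+00] [(-60, [-3.3, 12.2], np.float64(109.4)), (-30, [-3.2, 11.9], np.float64(109.3)), (0, [-3.0, 12.1], np.float64(109.4)), (30, [-3.6, 11.8], np.float64(109.4)), (60, [-3.4, 12.0], np.float64(109.3))]
wrist clip 1648 [[-56.9, -19.7, 186.8], [-37.0, 0.1, 213.3], [-36.2, 16.6, 219.0]] ((627.18603515625, -73.437255859375), (38.409934997558594, 26.214527130126953), 11.826769828796387)
wrist stop 0 
side bar 547 [ 4.88410788e-04 -1.34319811e+00] [(-120, [-6.1, 5.7], np.float64(107.5)), (-90, [-5.1, 5.9], np.float64(107.2)), (-60, [-5.4, 6.0], np.float64(107.5)), (-30, [-6.5, 5.2], np.float64(107.1)), (0, [-5.7, 6.3], np.float64(107.5)), (30, [-6.3, 5.4], np.float64(107.6)), (60, [-5.0, 4.8], np.float64(107.4))]
side clip 471 [[-84.0, -21.9, 184.0], [-69.1, -15.8, 201.3], [-37.8, 14.0, 218.5]] ((628.1266479492188, -84.27708435058594), (41.60099792480469, 51.31975173950195), 10.208792686462402)
side stop 208 [106.  107.4 112.5 135.4]
scene bar 469 [ 5.69033170e-04 -2.49681125e+00] [(-120, [-7.8, 3.2], np.float64(111.3)), (-90, [-8.0, 7.5], np.float64(110.7)), (-60, [-7.0, 5.7], np.float64(110.3)), (-30, [-8.8, 4.9], np.float64(110.2)), (0, [-8.6, 6.7], np.float64(110.0)), (30, [-7.7, 5.0], np.float64(110.6)), (60, [-7.0, 5.0], np.float64(110.1))]
scene clip 293 [[-81.3, -23.6, 185.5], [-49.8, -17.8, 200.6], [-35.3, 13.2, 218.7]] ((626.7802124023438, -84.36225891113281), (40.01631164550781, 51.3631591796875), 12.8701171875)
scene stop 226 [111.1 113.5 130.3 137.6]
```

View pics/wrist2.png

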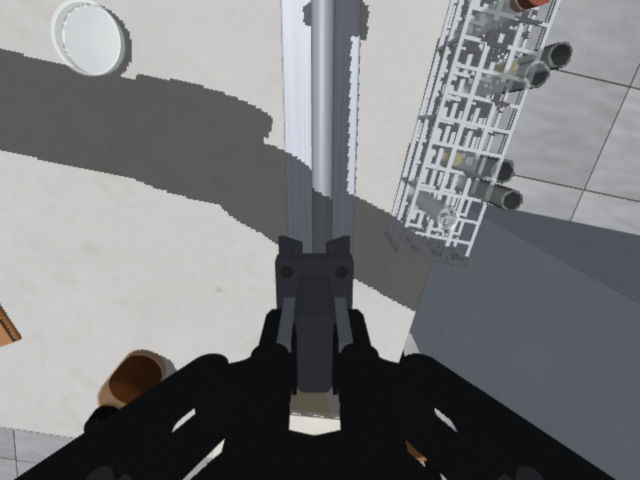

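View pics/side2.png

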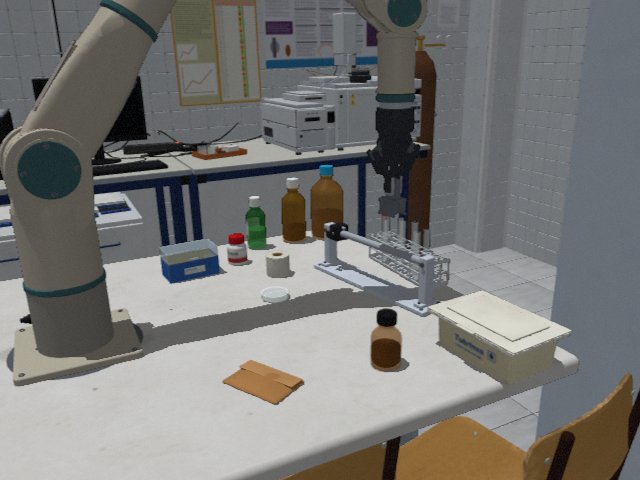

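Wrist view: bar runs at u≈324, clip crown centred at u≈315, both vertical in the image. Side view shows the clip held upright over the bare half. I'll shift toward the bar by about 4.5 mm, lower to just above it, and re-measure.

step_arm(
  commands=[0,0.2,1.5,0,0,0,0,0,0.45,3,0,0,0,0,0,0.45,4.5,0,0,0,0,0,0.45,5.8,0,0,0,0,0,0.45,5.8,0,0,0,0,0,0.45,5.8,0,0,0,0,0,0.45,5.8,0,0,0,0],
)

```text
clock: 6.4
eef_pos: [635.9, -83.5, 168.5]
tool_rot: [3.141, 0.0, 1.773]
force: [0.4, 0.2, -0.8]
width: 13.1
gripper_force: 60.9
```

```bash
cat > m.py <<'E'
from h import *
st(); s=ctrl.read_state(); tz=s['eef_pos'][2]
mid=np.array([619,-25]);a=np.radians(101.5);u=np.array([np.cos(a),np.sin(a)]);v=np.array([u[1],-u[0]])
print('tcp t,l',((s['eef_pos'][:2]-mid)@u).round(1),((s['eef_pos'][:2]-mid)@v).round(1))
for n in('wrist','side','scene'):
    d=shot(n); save(d,f'pics/{n}3.png'); np.savez(f'{n}3.npz',**d); w=pts(d).reshape(-1,3)
    t=(w[:,:2]-mid)@u; l=(w[:,:2]-mid)@v
    b=(abs(l)<16)&(w[:,2]>96)&(w[:,2]<112)&(t>-140)&(t<80)
    print(n,'bar lat',b.sum(),np.percentile(l[b],[1,50,99]).round(1),np.polyfit(t[b],l[b],1).round(4),'ztop',np.percentile(w[b][:,2],95).round(1))
    z0=tz-43
    k=(abs(l)<40)&(t>-110)&(t<-10)&(w[:,2]>z0+1)&(w[:,2]<z0+38)
    print(' clip',k.sum(),np.percentile(np.c_[t[k],l[k],w[k][:,2]],[1,50,99],axis=0).round(1).tolist())
E
python3 m.py
```

```text
{'clock': 6.4, 'eef_pos': [635.948, -83.515, 168.465], 'tool_rot': [3.141, 0.0, 1.773], 'force': [0.376, 0.16, -0.807], 'width': 13.137, 'gripper_force': 60.864, 'qpos': [-0.091, 0.703, 0.303, 1.613, -0.256, 0.865, 0.512]}
tcp t,l -60.7 4.9
wrist bar lat 7145 [-3.5  4.1 12. ] [-3.7000e-03  4.3807e+00] ztop 109.3
 clip 3395 [[-59.5, -13.4, 129.1], [-39.6, 4.7, 161.4], [-35.6, 22.8, 163.3]]
side bar lat 489 [-6.3 -2.1  6.8] [-0.0024 -1.5058] ztop 107.7
 clip 460 [[-84.0, -16.3, 127.2], [-69.6, -9.7, 145.5], [-35.4, 19.7, 163.0]]
scene bar lat 464 [-8.4 -3.3  7.1] [-1.9000e-03 -2.4254e+00] ztop 110.3
 clip 311 [[-82.0, -18.9, 129.1], [-49.2, -11.7, 146.1], [-34.8, 19.0, 163.4]]
```

View pics/wrist3.png

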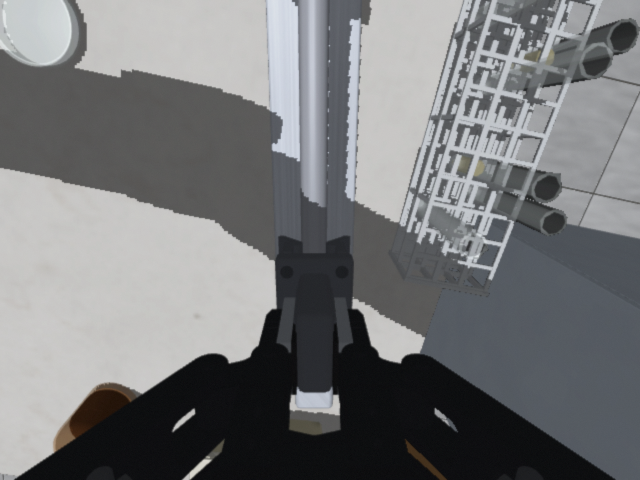

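Wrist view: crown centre u≈315 and bar centre u≈314, so lined up within about 1 mm. Descending.

step_arm(
  commands=[0,-0.05,1,0,0,0,0,0,-0.05,2,0,0,0,0,0,-0.05,2.8,0,0,0,0,0,-0.05,3,0,0,0,0,0,-0.05,3.1,0,0,0,0,0,-0.05,3.2,0,0,0,0,0,-0.05,3.3,0,0,0,0,0,-0.05,3.3,0,0,0,0],
)

```text
clock: 7.35
eef_pos: [635.7, -83.3, 136.3]
tool_rot: [3.14, 0.0, 1.773]
force: [-0.6, 1.8, 6.4]
width: 13.3
gripper_force: 62.1
```

step_arm(
  commands=[0,0,0.15,0,0,0,0,0,0,0.3,0,0,0,0,0,0,0.3,0,0,0,0],
)

```text
clock: 7.65
eef_pos: [635.9, -83.5, 134.1]
tool_rot: [3.139, 0.0, 1.773]
force: [-1.6, 1.1, 10.2]
width: 13.1
gripper_force: 62.9
```

step_arm(
  commands=[0,0,0.15,0,0,0,0,0,0,0.3,0,0,0,0,0,0,0.3,0,0,0,0],
)

```text
clock: 7.95
eef_pos: [635.9, -83.7, 130.8]
tool_rot: [3.139, 0.001, 1.773]
force: [-0.3, 0.3, 8.6]
width: 13.1
gripper_force: 62.4
```

step_arm(
  commands=[0,0,0.15,0,0,0,0,0,0,0.3,0,0,0,0,0,0,0.3,0,0,0,0],
)

```text
clock: 8.25
eef_pos: [635.6, -83.8, 126.5]
tool_rot: [3.14, 0.001, 1.773]
force: [1.3, -0.0, 1.2]
width: 13.1
gripper_force: 61.3
```

step_arm(
  commands=[0,0,0.1,0,0,0,0,0,0,0.1,0,0,0,0],
)

```text
clock: 8.45
eef_pos: [635.5, -83.8, 125.2]
tool_rot: [3.141, 0.001, 1.773]
force: [1.9, -1.3, 2.5]
width: 13.1
gripper_force: 61.5
```

step_arm(
  commands=[0,0,0.1,0,0,0,0,0,0,0.1,0,0,0,0],
)

```text
clock: 8.65
eef_pos: [635.5, -83.8, 125.1]
tool_rot: [3.14, 0.0, 1.773]
force: [0.5, -0.1, 9.3]
width: 13.3
gripper_force: 62.5
```

step_arm(
  commands=[0,0,0.1,0,0,0,0,0,0,0.1,0,0,0,0],
)

```text
clock: 8.85
eef_pos: [635.5, -83.8, 125.1]
tool_rot: [3.14, 0.0, 1.773]
force: [-1.1, 0.7, 13.8]
width: 13.5
gripper_force: 63.3
```

step_arm(
  commands=[0,0,-0.25,0,0,0,0,0.3,0,-0.25,0,0,0,0,0.6,0,-0.25,0,0,0,0,0.9,0,-0.25,0,0,0,0,1.2,0,-0.25,0,0,0,0,1.5,0,-0.25,0,0,0,0],
)

```text
clock: 9.45
eef_pos: [632.8, -72.0, 125.3]
tool_rot: [3.14, 0.005, 1.771]
force: [3.9, -5.6, -3.0]
width: 13.1
gripper_force: 60.7
```

```bash
cat > f.py <<'E'
from h import *
st(); s=ctrl.read_state()
mid=np.array([619,-25]);a=np.radians(101.5);u=np.array([np.cos(a),np.sin(a)]);v=np.array([u[1],-u[0]])
print('t,l',((s['eef_pos'][:2]-mid)@u).round(2),((s['eef_pos'][:2]-mid)@v).round(2),'F along,lat,z',(s['force'][:2]@u).round(1),(s['force'][:2]@v).round(1),s['force'][2].round(1))
E
python3 f.py
```

```text
{'clock': 9.45, 'eef_pos': [632.832, -72.013, 125.277], 'tool_rot': [3.14, 0.005, 1.771], 'force': [3.882, -5.591, -3.009], 'width': 13.068, 'gripper_force': 60.703, 'qpos': [-0.103, 0.749, 0.287, 1.66, -0.275, 0.77, 0.509]}
t,l -48.83 4.18 F along,lat,z -6.3 2.7 -3.0
```

step_arm(
  commands=[0.8,0,0.05,0,0,0,0,1.6,0,0.05,0,0,0,0,2.4,0,0.05,0,0,0,0,3.2,0,0.05,0,0,0,0,4.0,0,0.05,0,0,0,0,4.8,0,0.05,0,0,0,0,5.6,0,0.05,0,0,0,0,6.4,0,0.05,0,0,0,0,7.2,0,0.05,0,0,0,0,8,0,0.05,0,0,0,0],
)

```text
clock: 10.45
eef_pos: [617.1, 5.2, 125.2]
tool_rot: [3.14, 0.006, 1.77]
force: [2.4, -7.9, 0.4]
width: 13.3
gripper_force: 61.1
```

```bash
python3 f.py
python3 - <<'E'
from h import *
d=shot('wrist'); save(d,'pics/wrist4.png')
w=pts(d).reshape(-1,3); c=d['image'].reshape(-1,3)
mid=np.array([619,-25]);a=np.radians(101.5);u=np.array([np.cos(a),np.sin(a)]);v=np.array([u[1],-u[0]])
t=(w[:,:2]-mid)@u; l=(w[:,:2]-mid)@v
s=(l>-16)&(l<24)&(t>70)&(t<150)&(w[:,2]>112)&(w[:,2]<125); print('stop',s.sum(),np.percentile(t[s],[1,3,10,50,99]).round(1))
k=(l>-16)&(l<24)&(t<75)&(w[:,2]>112)&(w[:,2]<123); print('clip end',k.sum(),np.percentile(t[k],[90,97,99]).round(1))
E
```

```text
{'clock': 10.45, 'eef_pos': [617.109, 5.19, 125.248], 'tool_rot': [3.14, 0.006, 1.77], 'force': [2.421, -7.91, 0.445], 'width': 13.301, 'gripper_force': 61.085, 'qpos': [-0.238, 0.727, 0.298, 1.719, -0.286, 0.736, 0.401]}
t,l 29.96 4.17 F along,lat,z -8.2 0.8 0.4
stop 8452 [103.2 107.1 111.4 124.8 149.5]
clip end 2743 [54.4 54.8 55. ]
```

View pics/wrist4.png

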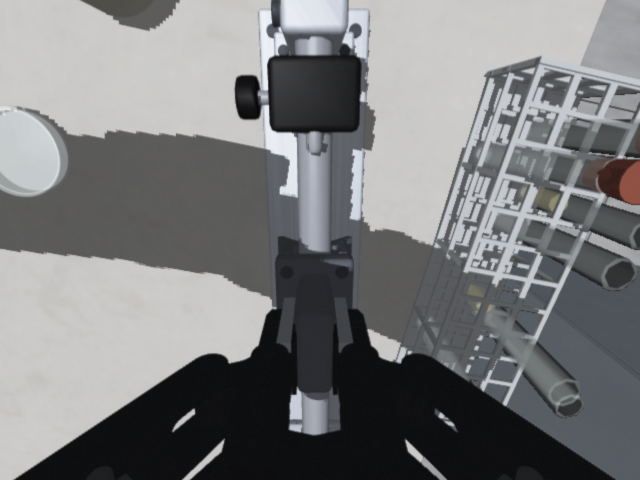

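Wrist view: black stop at rows 55–130, its pin at (316,142), and the clip end at row ~255. The clip end is about 54 mm from the stop face. I'll slide 45 mm, then go slowly.

step_arm(
  commands=[0.8,0,0,0,0,0,0,1.6,0,0,0,0,0,0,2.4,0,0,0,0,0,0,3.2,0,0,0,0,0,0,3.8,0,0,0,0,0,0,4.2,0,0,0,0,0,0,4.5,0,0,0,0,0,0],
)

```text
clock: 11.2
eef_pos: [608.1, 49.2, 125.2]
tool_rot: [3.14, 0.006, 1.771]
force: [3.2, -7.7, 1.1]
width: 13.2
gripper_force: 61.0
```

```bash
python3 f.py
```

```text
{'clock': 11.2, 'eef_pos': [608.135, 49.219, 125.229], 'tool_rot': [3.14, 0.006, 1.771], 'force': [3.235, -7.66, 1.078], 'width': 13.206, 'gripper_force': 61.047, 'qpos': [-0.316, 0.719, 0.304, 1.738, -0.293, 0.726, 0.337]}
t,l 74.9 4.15 F along,lat,z -8.2 1.6 1.1
```

step_arm(
  commands=[0.15,0,0,0,0,0,0,0.3,0,0,0,0,0,0,0.45,0,0,0,0,0,0],
)

```text
clock: 11.5
eef_pos: [607.3, 53.1, 125.2]
tool_rot: [3.14, 0.007, 1.77]
force: [3.4, -8.3, -0.1]
width: 13.3
gripper_force: 61.0
```

```bash
python3 f.py
```

```text
{'clock': 11.5, 'eef_pos': [607.312, 53.064, 125.245], 'tool_rot': [3.14, 0.007, 1.77], 'force': [3.401, -8.345, -0.111], 'width': 13.28, 'gripper_force': 61.048, 'qpos': [-0.324, 0.719, 0.305, 1.74, -0.293, 0.725, 0.33]}
t,l 78.83 4.11 F along,lat,z -8.9 1.7 -0.1
```

step_arm(
  commands=[0.1,0,0,0,0,0,0,0.2,0,0,0,0,0,0,0.3,0,0,0,0,0,0],
)

```text
clock: 11.8
eef_pos: [606.8, 55.7, 125.2]
tool_rot: [3.14, 0.007, 1.77]
force: [3.4, -8.6, 1.3]
width: 13.0
gripper_force: 61.0
```

step_arm(
  commands=[0.1,0,0,0,0,0,0,0.2,0,0,0,0,0,0],
)

```text
clock: 12.0
eef_pos: [606.4, 57.5, 125.2]
tool_rot: [3.14, 0.007, 1.77]
force: [4.0, -8.4, 0.7]
width: 13.5
gripper_force: 61.0
```

step_arm(
  commands=[0.1,0,0,0,0,0,0,0.1,0,0,0,0,0,0],
)

```text
clock: 12.2
eef_pos: [606.2, 58.3, 125.3]
tool_rot: [3.14, 0.007, 1.77]
force: [3.7, -9.5, 1.3]
width: 13.2
gripper_force: 61.1
```

step_arm(
  commands=[0.1,0,0,0,0,0,0,0.1,0,0,0,0,0,0],
)

```text
clock: 12.4
eef_pos: [606.2, 58.3, 125.3]
tool_rot: [3.14, 0.009, 1.769]
force: [3.7, -10.3, -0.0]
width: 12.8
gripper_force: 61.1
```

step_arm(
  commands=[0.1,0,0,0,0,0,0,0.1,0,0,0,0,0,0],
)

```text
clock: 12.6
eef_pos: [606.2, 58.4, 125.3]
tool_rot: [3.14, 0.01, 1.769]
force: [4.9, -12.5, -0.4]
width: 13.2
gripper_force: 61.0
```

step_arm(
  commands=[0.1,0,0,0,0,0,0,0.1,0,0,0,0,0,0],
)

```text
clock: 12.8
eef_pos: [606.2, 58.4, 125.3]
tool_rot: [3.139, 0.011, 1.768]
force: [4.9, -14.0, -0.2]
width: 13.2
gripper_force: 60.9
```

step_arm(
  commands=[0.1,0,0,0,0,0,0,0.2,0,0,0,0,0,0,0.3,0,0,0,0,0,0,0.3,0,0,0,0,0,0],
)

```text
clock: 13.2
eef_pos: [606.2, 58.6, 125.4]
tool_rot: [3.139, 0.014, 1.767]
force: [6.1, -18.5, 0.1]
width: 13.1
gripper_force: 60.9
```

```bash
python3 f.py
```

```text
{'clock': 13.2, 'eef_pos': [606.193, 58.637, 125.439], 'tool_rot': [3.139, 0.014, 1.767], 'force': [6.12, -18.54, 0.149], 'width': 13.143, 'gripper_force': 60.905, 'qpos': [-0.342, 0.718, 0.313, 1.743, -0.29, 0.721, 0.313]}
t,l 84.51 4.12 F along,lat,z -19.4 2.3 0.1
```

step_arm(
  commands=[0.1,0,0,0,0,0,0,0.2,0,0,0,0,0,0,0.3,0,0,0,0,0,0,0.3,0,0,0,0,0,0],
)

```text
clock: 13.6
eef_pos: [606.1, 58.8, 125.5]
tool_rot: [3.139, 0.018, 1.765]
force: [7.3, -23.6, -0.4]
width: 13.1
gripper_force: 60.8
```

```bash
python3 f.py
```

```text
{'clock': 13.6, 'eef_pos': [606.082, 58.781, 125.507], 'tool_rot': [3.139, 0.018, 1.765], 'force': [7.275, -23.619, -0.383], 'width': 13.104, 'gripper_force': 60.809, 'qpos': [-0.346, 0.718, 0.316, 1.744, -0.289, 0.72, 0.308]}
t,l 84.67 4.04 F along,lat,z -24.6 2.4 -0.4
```

step_arm(
  commands=[0.03,0,0,0,0,0,0,0.03,0,0,0,0,0,0,0.03,0,0,0,0,0,0,0.03,0,0,0,0,0,0,0.03,0,0,0,0,0,0,0.03,0,0,0,0,0,0,0.03,0,0,0,0,0,0,0.03,0,0,0,0,0,0,0.03,0,0,0,0,0,0,0.03,0,0,0,0,0,0],
)

```text
clock: 14.6
eef_pos: [606.1, 59.0, 125.6]
tool_rot: [3.139, 0.018, 1.765]
force: [5.1, -22.3, 0.5]
width: 13.4
gripper_force: 60.9
```

step_arm(
  commands=[0,0,0,0,0,0,0,0,0,0,0,0,0,0,0,0,0,0,0,0,0,0,0,0,0,0,0,0],
)

```text
clock: 15.0
eef_pos: [606.0, 59.2, 125.6]
tool_rot: [3.138, 0.017, 1.765]
force: [6.4, -22.4, 0.9]
width: 13.3
gripper_force: 61.0
```

```bash
python3 f.py
```

```text
{'clock': 15.0, 'eef_pos': [606.04, 59.197, 125.627], 'tool_rot': [3.138, 0.017, 1.765], 'force': [6.355, -22.389, 0.902], 'width': 13.317, 'gripper_force': 61.045, 'qpos': [-0.347, 0.718, 0.316, 1.744, -0.289, 0.72, 0.308]}
t,l 85.09 4.09 F along,lat,z -23.2 1.8 0.9
```

The force crept down a little, so I'll press slightly firmer and hold for over a second.

step_arm(
  commands=[0.1,0,0,0,0,0,0,0.18,0,0,0,0,0,0,0.18,0,0,0,0,0,0,0.18,0,0,0,0,0,0],
)

```text
clock: 15.4
eef_pos: [606.0, 59.3, 125.7]
tool_rot: [3.138, 0.019, 1.764]
force: [6.9, -24.1, -0.7]
width: 13.2
gripper_force: 60.9
```

step_arm(
  commands=[0,0,0,0,0,0,0,0.02,0,0,0,0,0,0,0.02,0,0,0,0,0,0,0.04,0,0,0,0,0,0,0.04,0,0,0,0,0,0,0.06,0,0,0,0,0,0,0.06,0,0,0,0,0,0,0.08,0,0,0,0,0,0,0.08,0,0,0,0,0,0,0.1,0,0,0,0,0,0],
)

```text
clock: 16.4
eef_pos: [605.9, 59.8, 125.8]
tool_rot: [3.138, 0.02, 1.764]
force: [7.2, -25.5, 0.6]
width: 13.5
gripper_force: 61.0
```

step_arm(
  commands=[-0.4,0,0,0,0,0,0,-0.8,0,0,0,0,0,0,-1.2,0,0,0,0,0,0,-1.2,0,0,0,0,0,0],
)

```text
clock: 16.8
eef_pos: [606.0, 59.4, 125.4]
tool_rot: [3.14, 0.005, 1.77]
force: [3.1, -8.0, 3.1]
width: 12.9
gripper_force: 61.4
```

```bash
python3 f.py
```

```text
{'clock': 16.8, 'eef_pos': [605.986, 59.38, 125.366], 'tool_rot': [3.14, 0.005, 1.77], 'force': [3.146, -8.045, 3.066], 'width': 12.891, 'gripper_force': 61.429, 'qpos': [-0.334, 0.718, 0.306, 1.742, -0.295, 0.725, 0.321]}
t,l 85.28 4.07 F along,lat,z -8.5 1.5 3.1
```

step_arm(
  commands=[-0.4,0,-0.03,0,0,0,0,-0.4,0,-0.03,0,0,0,0,-0.4,0,-0.03,0,0,0,0.3,-0.4,0,-0.03,0,0,0,0.6,-0.4,0,-0.03,0,0,0,0.6,-0.4,0,-0.03,0,0,0,0.6,-0.4,0,-0.03,0,0,0,0.6,-0.4,0,-0.03,0,0,0,0.6],
)

```text
clock: 17.6
eef_pos: [605.4, 60.4, 125.2]
tool_rot: [-3.141, -0.0, 1.773]
force: [0.2, -0.3, 0.1]
width: 51.5
gripper_force: 0.0
```

step_arm(
  commands=[-0.2,0,-2,0,0,0,0.6,-0.2,0,-4,0,0,0,0.6,-0.2,0,-7,0,0,0,0.6,-0.2,0,-10,0,0,0,0.6,-0.2,0,-12,0,0,0,0.6,-0.2,0,-12,0,0,0,0.6,-0.2,0,-12,0,0,0,0.6],
)

```text
clock: 18.3
eef_pos: [605.7, 58.4, 245.1]
tool_rot: [-3.142, -0.0, 1.773]
force: [-1.2, 0.4, -0.8]
width: 51.5
gripper_force: 0.0
```

```bash
python3 f.py
python3 - <<'E'
from h import *
for n in('wrist','side'):
    d=shot(n); save(d,f'pics/{n}5.png')
    if n=='side':
        im=cv2.imread('pics/side5.png')[190:320,280:460]; cv2.imwrite('pics/side5c.png',cv2.resize(im,None,fx=4,fy=4))
E
```

```text
{'clock': 18.3, 'eef_pos': [605.673, 58.356, 245.071], 'tool_rot': [-3.142, -0.0, 1.773], 'force': [-1.184, 0.442, -0.813], 'width': 51.513, 'gripper_force': 0.0, 'qpos': [-0.365, 0.576, 0.361, 1.63, -0.234, 0.979, 0.276]}
t,l 84.34 3.56 F along,lat,z 0.7 -1.1 -0.8
```

View pics/wrist5.png

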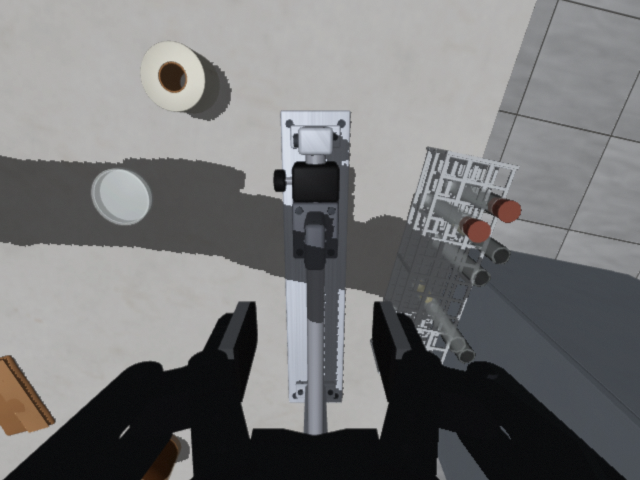

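View pics/side5c.png

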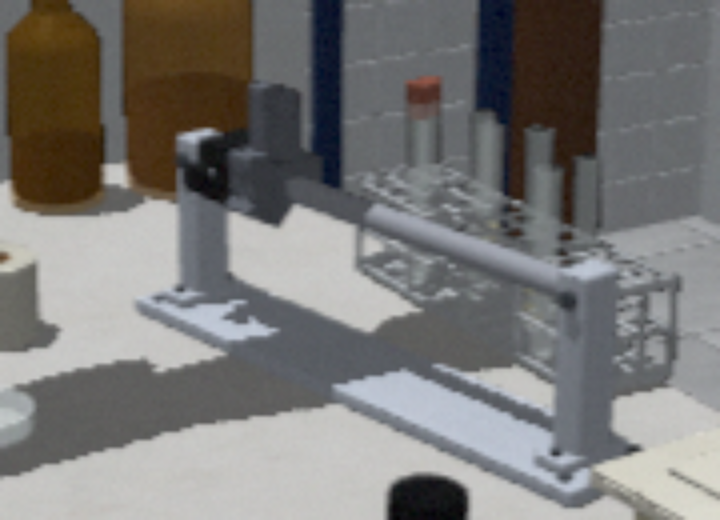

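The pictures show the clip upright at wrist pixel (315,230), flush against the stop, with the pin hidden and the gripper clear.

```bash
python3 -c "
from cell import ctrl
print(ctrl.finish_job())"
```

```text
the job is handed in; nothing more can be done
None
```

The job is handed in: the clip is snapped home on the bar and upright, flush against the end stop with the pin in. It was pressed at about 25 N for a second (sliding took about 8.5 N) and released at about 18 s; the other things looked undisturbed in the last pictures.

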